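# Pack the block candle away in its sample drawer

### The arm

A 6-joint arm with a two-finger parallel gripper is mounted at the origin on the work surface. World frame = base frame: x ahead of the robot, y to its left, z up, the work surface at z = 0. Lengths are in m, angles in rad, forces in N, time in s.
With the tool pointing down it reaches from about 0.3 to 0.775 m from the base axis. Payload 14.6 kg.
Tool frame: the origin (TCP) lies midway between the tips of the shut fingers; the grasp point (between the pads) lies 19 mm behind it (ctrl.pinch_z is the z of the grasp point in the tool frame, in m); z points along the fingers, y is the line along which they close (so a half turn about z gives the same grasp; the last joint's range is limited). The gripper opens to 94 mm and grips with 3 to 60 N. Pads are 16 mm wide; open, the fingers measure 119 mm over their backs; the gripper's body (75 mm by 177 mm) begins 78 mm behind the grasp point.
Start: joints at [1.239, 0.3, 1.521, -0, 1.321, -0.067], TCP at [0.144, 0.531, 0.205] pointing down, gripper open.
Joint ranges: [-3.03, 3.03], [-0.79, 2.21], [0.23, 2.52], [-1.04, 4.18], [0, 3.07], [-2.55, 2.55]. Speed limits (rad/s): [2.22, 2.22, 2.57, 3.14, 3.14, 3.14].

### API

Orientations are given as [roll, pitch, yaw] about the fixed x, y, z axes, in that order (R = Rz(yaw) Ry(pitch) Rx(roll)).
In Python, from station import ctrl, camera, ticket gives the robot as it stands. The module is installed in compiled form; this text tells all that it offers.
- The arm moves only by the shell command python3 -m inch 'ROWS' [FORCE]. ROWS is text: rows parted by semicolons, each of 7 numbers parted by spaces: the opening, from -1 (shut) to 1 (fully open), then the shift along the tool's x, y, z in units of 0.03 m (1.0 is 0.03 m), then the turn, a rotation vector about the tool's x, y, z in units of 10 degrees (1.0 is 10 degrees). In form: grip dx dy dz rx ry rz; .... A call has 1 to 10 rows; each row shifts and turns the commanded pose from where the row before left it, along the tool's axes as they then stand; what a row does not reach is not made up. A row lasts 1/8 s, in which the tool goes at most 62.5 mm and 10.7 degrees, less where a joint would pass 70% of its speed; a pose out of reach is approached as far as the arm can. A call with a number of a shift or a turn outside -1 to 1 is refused whole. A call with a gripper value outside its range is refused whole. The fingers move at their own pace and stop on an object; FORCE is the grip in N (left out, the last holds). Time passes only in rows, so rows that do not move let the fingers close. It gives the time, the measured TCP pose, the force, the opening and the grip force at its end, in the units of the state.
- ctrl.get_obs(): the state, without advancing time (a new reading comes with each control period).
- camera(name): name is "scene" or "top" or "wrist"; returns a dict with "img" (420x560x3 uint8, blue, green, red), "range_z" (420x560 float32, m along the optical axis (not along the pixel's ray), 0 where there is no reading), "intrinsics" (3x3 intrinsics, pixels), "view" (4x4, takes a point from world to camera coordinates). Camera axes: x right, y down, z forward; pixel columns grow to the right and rows downward; lengths in m; the calibration is good to about 2 mm. A picture is of the moment at which its call begins.
- ticket.hand_in(): hands the job in; it is judged then, once.
The state is a dict: "time_s": time; "qpos": joint angles; "joint_vel": joint speeds; "tau": joint torques, N m; "ee_pos": TCP position; "eef_rot": TCP orientation; "force": force on the tool from outside, world axes, zero at the start; "moment": the same for the moment, N m; "grip_width": finger opening in m; "grip_force": force on a finger pad.
Only numpy, scipy, OpenCV 4.12 (cv2) and the standard library are available. Lean on these libraries where they do the work, as an engineer would, in place of code of your own. Each camera call takes 0.05 s, during which the arm holds its last target. There are 200 camera calls.

### The job

Lay the block candle flat in the loose wooden drawer, then put the drawer, tail first, into the empty bay of the little wooden case and push it fully home, so that its front board sits against the face of the case. The candle must end up lying inside the shut drawer; leave the jar, the bottle and the cup where they stand.

Things in the scene. Friction and masses are not known exactly. Their poses are not given: they have to be found in the camera images.
- candle: off-white square pillar candle lying on its side, 90 long (own x) x 38 x 38 mm, 130 g, a wick stub of 5 mm at its +x end. Origin: centre of its underside. z up.
- candle_center (a point): the middle of the block candle, 19 mm above its underside.
- drawer: loose open-topped brown wood drawer, 300 g. Box 150 mm long (own x, -75 to +75), 64 wide (y), inside width 54; floor and walls 5 thick, walls 22 high; a candle in it stands 21 mm above the side walls (lower it held by its upper 18 mm). A front board 12 thick (x -87 to -75), 80 wide, 58 high closes the -x end; the +x end is the tail. Origin: centre of the box's underside, z up.
- drawer_shoulder (a point): on the drawer's inner (back) face of the front board, middle of its lower edge: x = -75 mm, y = 0, z = 0 in the drawer's frame. It meets case_mouth when the drawer is shut.
- case: fixed light-wood case of two bays, 175 mm deep (own x), 188 wide (y), 76 high. Its face, at x = -87.5, looks to -x. Its base board, 14 thick, level with the bay floors, runs on 85 mm before the face as a landing. Empty bay at y = -43: 70 wide, 52 high, 165 deep. The bay at y = +43 is shut for good by a fixed front board 12 thick. Origin: centre of its underside, z up.
- case_mouth (a point): middle of the lower edge of the empty bay's mouth, in the plane of the face, at bay floor height (14 mm above the counter); axes as the case: +x points into the bay, along which the drawer slides.
- jar: bystander: closed amber jar with wooden cap, 68 mm across, 75 mm high. Origin: centre of its underside.
- bottle: bystander: amber bottle with black cap, 60 mm across, 115 mm high. Origin: centre of its underside.
- cup: bystander: open terracotta cup, 72 mm across, 55 mm high. Origin: centre of its underside.
Things that resemble listed ones, but are neither listed nor needed, are in the scene too. Of the things that look like the candle, take the one that is farthest to the robot's left at the start. Leave any pink look-alike of the drawer alone.

How it is judged:
By the outcome, as a careful person would: the job done as asked, in the order asked, and still so for the second after the job is handed in, with the robot touching nothing.
It also fails if it takes over 64 s, if anything falls off the work surface, if the arm or the gripper's body presses on something with over 40 N, if the wrist force passes 120 N, or if a joint passes its speed limit or range.

## Working session

There is one attempt and no reset: what is moved stays moved. The work goes in short steps, Python scripts to look and compute and a shell command to move; the robot and the scene stay as the last step left them, time stands still between calls to the robot, and variables do not carry over. Pictures are saved under pics/ and viewed, at most 12 in all, crops included, and the job is handed in when it is done.

```bash
mkdir -p pics; python3 - <<'E'
from station import ctrl,camera
import cv2,numpy as np
for n in("scene","top"):
    c=camera(n); cv2.imwrite(f"pics/{n}0.png",c["img"]); np.savez(f"{n}0.npz",**c)
    V=c["view"]; print(n,c["intrinsics"].tolist(),(-V[:3,:3].T@V[:3,3]).round(3),V[2,:3].round(3),(c["range_z"]>0).mean())
print(ctrl.get_obs(),ctrl.pinch_z)
E
```

```text
scene [[455.5055728784841, 0.0, 269.0703468206658], [0.0, 455.5055728784841, 209.76873321463637], [0.0, 0.0, 1.0]] [0.946 0.381 0.986] [-0.387 -0.356 -0.851] 0.9959353741496598
top [[436.10882413414964, 0.0, 279.2477521367633], [0.0, 436.10882413414964, 210.5346507287416], [0.0, 0.0, 1.0]] [ 0.383 -0.007  1.111] [ 0.135 -0.    -0.991] 0.9957568027210885
{'time_s': 0.1, 'qpos': array([ 1.23943811e+00,  3.00378730e-01,  1.52154327e+00,  3.13314249e-05,
        1.32070660e+00, -6.65869573e-02]), 'joint_vel': array([ 0.00094554, -0.00072643, -0.0015264 ,  0.00125661,  0.00091798,
        0.00021736]), 'tau': array([ 1.03006954e-03, -5.32632172e+01, -3.53290057e+01,  7.09584542e-02,
        2.35468056e-02, -4.41026407e-05]), 'ee_pos': array([0.1438361 , 0.53060299, 0.20495299]), 'eef_rot': array([-3.14056102e+00, -9.92109585e-05,  2.87681358e+00]), 'force': array([-0.90199733, -0.04328557,  0.0513715 ]), 'moment': array([-0.00452019, -0.0919978 , -0.01800491]), 'grip_force': 0.0, 'grip_width': 0.09419739584556136} -0.0188
```

View pics/top0.png

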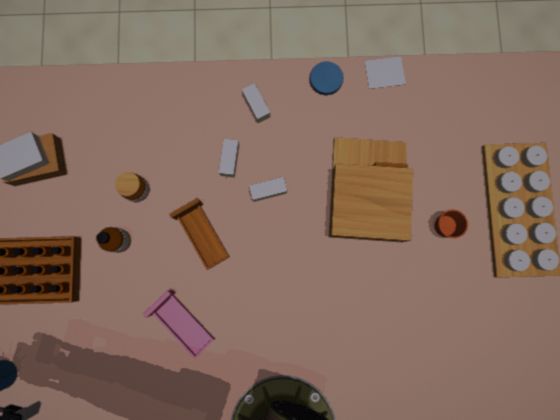

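View pics/scene0.png

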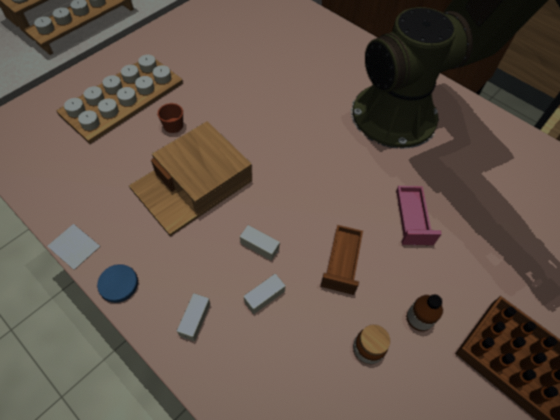

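The top view shows three candle look-alikes at (256,103), (229,157) and (268,188). The one at (229,157) is farthest left (+y). The brown drawer is at (203,235) with its board at (187,208). The pink one at (180,322) is the decoy. The case is at (372,203), with its landing toward +x at (370,152). The scene view shows the same candles at (194,316), (265,292) and (260,242), the case at (200,165) and the brown drawer at (343,258).

```bash
cat > h.py <<'E'
import cv2,numpy as np
def load(n): return dict(np.load(n))
def cloud(c):
    K,V=c["intrinsics"],c["view"]; h,w=c["range_z"].shape
    u,v=np.meshgrid(np.arange(w),np.arange(h)); z=c["range_z"]
    P=np.stack([(u-K[0,2])/K[0,0]*z,(v-K[1,2])/K[1,1]*z,z],-1)
    return (P-V[:3,3])@V[:3,:3]
def ray(c,uv,z):
    K,V=c["intrinsics"],c["view"]; uv=np.atleast_2d(uv).astype(float)
    d=np.c_[(uv-K[[0,1],[2,2]])/K[0,0],np.ones(len(uv))]@V[:3,:3]; o=-V[:3,:3].T@V[:3,3]
    return o+d*((z-o[2])/d[:,2])[:,None]
def rect(P):   # centre, sizes (long,short), direction of the long side (deg)
    b=cv2.boxPoints(cv2.minAreaRect((P[:,:2]*1000).astype(np.float32)))
    e=[b[1]-b[0],b[2]-b[1]]; e.sort(key=lambda v:-np.linalg.norm(v))
    return b.mean(0).round(1),[float(np.linalg.norm(v).round(1)) for v in e],round(float(np.degrees(np.arctan2(e[0][1],e[0][0]))),1)
E
python3 - <<'E'
from h import *
for n,boxes in(("top",dict(c256=(236,80,276,125),c229=(212,132,246,182),c268=(244,173,292,204),drawer=(165,195,235,275),case=(325,130,420,248))),
  ("scene",dict(c256=(175,290,213,342),c229=(240,272,290,312),c268=(236,224,284,260),drawer=(318,222,368,296),case=(125,120,255,235)))):
    c=load(n+"0.npz");P=cloud(c)
    for k,(a,b,e,f) in boxes.items():
        Q=P[b:f,a:e].reshape(-1,3); I=c["img"][b:f,a:e].reshape(-1,3)
        r=[]
        for lo,hi in {"c":[(.03,.05)],"d":[(.015,.03),(.045,.07)],"case"[0:1]:[(.03,.05)]}[k[0]] if k!="case" else [(.008,.02),(.068,.085)]:
            m=(Q[:,2]>lo)&(Q[:,2]<hi); 
            if m.sum()>5: r.append((int(m.sum()),float(np.median(Q[m,2]).round(4)),rect(Q[m])))
        print(n,k,r,"table",np.median(Q[Q[:,2]<.008,2]).round(4))
c=load("scene0.npz")["img"]
a=cv2.resize(c[110:300,120:300],None,fx=3,fy=3,interpolation=cv2.INTER_CUBIC); a=cv2.convertScaleAbs(a,alpha=1.5,beta=20); cv2.imwrite("pics/crop1.png",a)
E
```

```text
top c256 [(504, 0.0375, (array([816.5,  45.8], dtype=float32), [90.9000015258789, 38.20000076293945], 25.9))] table -0.0006
top c229 [(533, 0.0372, (array([671.7, 118.3], dtype=float32), [90.19999694824219, 38.400001525878906], -8.2))] table -0.0006
top c268 [(545, 0.0372, (array([587.6,  19.5], dtype=float32), [89.69999694824219, 38.20000076293945], -77.2))] table -0.0004
top drawer [(364, 0.0213, (array([475.2, 184. ], dtype=float32), [158.0, 78.30000305175781], 31.2)), (190, 0.0568, (array([541.3, 224.6], dtype=float32), [79.69999694824219, 12.800000190734863], -61.0))] table 0.0001
top case [(1814, 0.0135, (array([ 583.9, -236.5], dtype=float32), [261.20001220703125, 188.8000030517578], -5.6)), (5786, 0.0754, (array([ 546.9, -232.9], dtype=float32), [188.6999969482422, 186.89999389648438], 84.5))] table -0.0004
scene c256 [(762, 0.0376, (array([816.5,  49.4], dtype=float32), [90.5999984741211, 39.20000076293945], 25.4))] table -0.0001
scene c229 [(698, 0.0377, (array([670.9, 122. ], dtype=float32), [90.5999984741211, 39.5], -9.1))] table -0.0001
scene c268 [(580, 0.0372, (array([586.6,  23.7], dtype=float32), [91.19999694824219, 40.599998474121094], -76.9))] table -0.0004
scene drawer [(401, 0.0216, (array([474.4, 191.8], dtype=float32), [166.10000610351562, 79.4000015258789], 29.1)), (256, 0.0569, (array([540.9, 229.2], dtype=float32), [79.80000305175781, 14.300000190734863], -60.2))] table 0.0011
scene case [(2354, 0.0131, (array([ 577.7, -286.6], dtype=float32), [301.6000061035156, 259.70001220703125], 84.7)), (4336, 0.0747, (array([ 545.2, -228.8], dtype=float32), [191.60000610351562, 188.60000610351562], 84.3))] table -0.001
```

View pics/crop1.png

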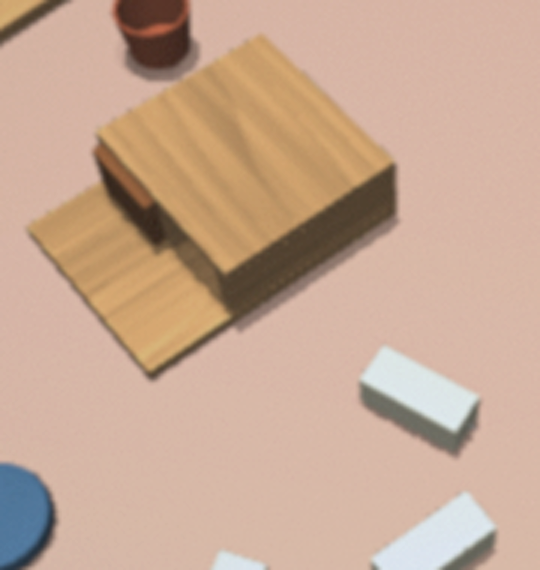

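The crop confirms the fixed dark board is on the −y half of the face and the empty bay on the +y half. The chosen candle is the lower-right one (scene (265,292)). Heights agree with the text in both views: candle 37.5 mm, drawer walls 21.5, board 57, landing 13.5, case 75.

```bash
cat >> h.py <<'E'
def go(x,y,z,yaw):  # mm, deg: prints turn units (row first), then total shift units at the target yaw
    from station import ctrl
    o=ctrl.get_obs(); p=o["ee_pos"]*1000; dy=(yaw-np.degrees(o["eef_rot"][2])+180)%360-180
    a=np.radians(yaw); dx,dY=x-p[0],y-p[1]
    s=np.array([dx*np.cos(a)+dY*np.sin(a),dx*np.sin(a)-dY*np.cos(a),p[2]-z])/30
    print("at",p.round(1),"yaw",np.degrees(o["eef_rot"]).round(2),"t",round(o["time_s"],2),"F",o["force"].round(1),"w",round(o["grip_width"]*1000,1),"| rz",round(-dy/10,3),"shift",s.round(3))
E
python3 -c "
from h import *
go(671.2,120.1,150,171.4)"
```

```text
at [143.8 530.6 205. ] yaw [-1.7994e+02 -1.0000e-02  1.6483e+02] t 0.1 F [-0.9 -0.   0.1] w 94.2 | rz -0.657 shift [-19.427 -10.901   1.832]
```

```bash
python3 -m inch '1 0 0 0 0 0 -0.657; 1 -1 -0.56 0 0 0 0; 1 -1 -0.56 0 0 0 0; 1 -1 -0.56 0 0 0 0; 1 -1 -0.56 0 0 0 0; 1 -1 -0.56 0 0 0 0; 1 -1 -0.56 0 0 0 0; 1 -1 -0.56 0 0 0 0; 1 -1 -0.56 0 0 0 0; 1 -1 -0.56 0 0 0 0'; python3 -c "
from h import *
go(671.2,120.1,150,171.4)"
```

```text
time_s: 1.35
ee_pos: [0.389, 0.3401, 0.2052]
eef_rot: [-3.141, -0.0, 2.991]
force: [-0.0, 0.7, 0.4]
grip_width: 0.0941
grip_force: 0.0
at [389.  340.1 205.2] yaw [-1.7998e+02 -2.0000e-02  1.7140e+02] t 1.35 F [-0.   0.7  0.4] w 94.1 | rz -0.0 shift [-10.398  -5.844   1.841]
```

```bash
python3 -m inch '1 -1 -0.56 0 0 0 0; 1 -1 -0.56 0 0 0 0; 1 -1 -0.56 0 0 0 0; 1 -1 -0.56 0 0 0 0; 1 -1 -0.56 0 0 0 0; 1 -1 -0.56 0 0 0 0; 1 -1 -0.56 0 0 0 0; 1 -1 -0.56 0 0 0 0; 1 -1 -0.56 0 0 0 0; 1 -1 -0.56 1 0 0 0'; python3 - <<'E'
from h import *
go(671.2,120.1,21,171.4)
from station import camera
c=camera("wrist"); np.savez("wrist1.npz",**c); P=cloud(c)
m=((P[...,2]>.03)&(P[...,2]<.05)).astype(np.uint8); n,L,s,_=cv2.connectedComponentsWithStats(m)
for i in range(1,n):
    if s[i,4]>300: print(s[i],np.median(P[L==i][:,2]).round(4),rect(P[L==i]))
print(np.median(P[(abs(P[...,2])<.01)][:,2]))
cv2.imwrite("pics/wrist1.png",c["img"])
E
```

```text
time_s: 2.6
ee_pos: [0.6614, 0.1293, 0.1769]
eef_rot: [3.141, 0.003, 2.991]
force: [-0.1, -0.9, -1.0]
grip_width: 0.0941
grip_force: 0.0
at [661.4 129.3 176.9] yaw [179.94   0.2  171.4 ] t 2.6 F [-0.1 -0.9 -1. ] w 94.1 | rz -0.0 shift [-0.368 -0.255  5.196]
[ 479   57   60   79 1516] 0.0435 (array([600.5, 347. ], dtype=float32), [68.30000305175781, 43.5], 1.6)
[ 105  103  104   72 3972] 0.0373 (array([586.8,  20.4], dtype=float32), [90.5999984741211, 38.20000076293945], -77.1)
[ 253  164   40   89 3352] 0.0372 (array([670.8, 118.8], dtype=float32), [89.30000305175781, 38.0], -8.6)
[ 203  340   62   43 1529] 0.0372 (array([826. ,  51.3], dtype=float32), [67.0, 38.29999923706055], 25.9)
-0.0006672506954805675
```

View pics/wrist1.png

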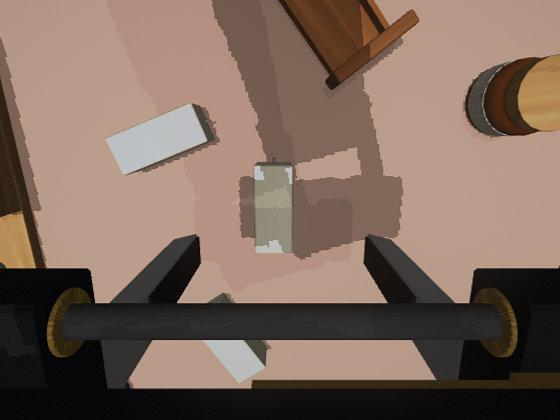

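The wrist view shows the candle at (273,208) centred between the fingers, wick at (273,159) pointing toward the robot. It measures (671,119), −8.6°, top 37 mm, matching the other views.

```bash
python3 -m inch '1 -0.36 -0.22 0 0 0 0; 1 0 0 1 0 0 0; 1 0 0 1 0 0 0; 1 0 0 1 0 0 0; 1 0 0 1 0 0 0; 1 0 0 0.7 0 0 0; 1 0 0 0.48 0 0 0; 1 0 0 0 0 0 0' 20; python3 -c "
from h import *
go(671,119,21,171.4)"; python3 -m inch '-1 0 0 0 0 0 0; -1 0 0 0 0 0 0; -1 0 0 0 0 0 0; -1 0 0 0 0 0 0; -1 0 0 0 0 0 0; -1 0 0 0 0 0 0'
```

```text
time_s: 3.65
ee_pos: [0.6693, 0.1218, 0.0196]
eef_rot: [-3.141, -0.001, 2.992]
force: [-0.9, -0.3, 0.1]
grip_width: 0.0937
grip_force: 0.0
at [669.3 121.8  19.6] yaw [-1.7999e+02 -5.0000e-02  1.7140e+02] t 3.65 F [-0.9 -0.3  0.1] w 93.7 | rz 0.0 shift [-0.07  -0.085 -0.046]
time_s: 4.4
ee_pos: [0.6695, 0.1218, 0.0201]
eef_rot: [-3.141, -0.0, 2.991]
force: [-0.0, -0.7, 0.0]
grip_width: 0.0377
grip_force: 19.9
```

```bash
python3 -m inch '-1 0 0 -1 0 0 0; -1 0 0 -1 0 0 0; -1 0 0 -1 0 0 0; -1 0 0 -1 0 0 0; -1 0 0 0 0 0 -1; -1 0 0 0 0 0 -1; -1 0 0 0 0 0 -1; -1 0 0 0 0 0 -0.76'; python3 -c "
from h import *
go(459.8,181.2,100,209)"
```

```text
time_s: 5.4
ee_pos: [0.6694, 0.1218, 0.1398]
eef_rot: [3.141, -0.0, -2.63]
force: [0.2, -0.1, -1.4]
grip_width: 0.0378
grip_force: 20.0
at [669.4 121.8 139.8] yaw [ 1.7999e+02 -2.0000e-02 -1.5071e+02] t 5.4 F [ 0.2 -0.1 -1.4] w 37.8 | rz 0.029 shift [5.15  5.118 1.327]
```

```bash
python3 -m inch '-1 0.8 0.8 0 0 0 0.03; -1 0.8 0.8 0 0 0 0; -1 0.8 0.8 0 0 0 0; -1 0.8 0.8 0 0 0 0; -1 0.8 0.8 0 0 0 0; -1 0.8 0.8 0 0 0 0; -1 0.35 0.32 0.5 0 0 0; -1 0 0 0 0 0 0'; python3 - <<'E'
from h import *
go(459.8,181.2,27,209)
from station import camera
for n in("wrist","top"):
    c=camera(n); np.savez(n+"2.npz",**c); cv2.imwrite(f"pics/{n}2.png",c["img"]); P=cloud(c)
    near=np.hypot(P[...,0]-.47,P[...,1]-.187)<.12
    for lo,hi in((.048,.065),(.016,.026)):
        m=near&(P[...,2]>lo)&(P[...,2]<hi)
        # board top only: farther from the base side along drawer -x
        t=(P[...,0]-.47)*-.875+(P[...,1]-.187)*-.485
        if lo>.04: m&=(t<-.065)
        else: m&=(t>-.065)&(t<.08)
        if m.sum()>9: print(n,m.sum(),np.median(P[m][:,2]).round(4),rect(P[m]))
E
```

```text
time_s: 6.4
ee_pos: [0.4593, 0.1823, 0.1246]
eef_rot: [3.141, -0.001, -2.64]
force: [0.7, -0.3, -0.5]
grip_width: 0.038
grip_force: 20.0
at [459.3 182.3 124.6] yaw [ 1.7999e+02 -8.0000e-02 -1.5125e+02] t 6.4 F [ 0.7 -0.3 -0.5] w 38.0 | rz -0.025 shift [ 3.000e-03 -3.900e-02  3.255e+00]
wrist 1014 0.0213 (array([464.6, 183.8], dtype=float32), [138.0, 64.19999694824219], 28.9)
top 15 0.0564 (array([558.7, 192.3], dtype=float32), [11.899999618530273, 6.0], 24.5)
top 93 0.0212 (array([438.9, 140.9], dtype=float32), [79.5999984741211, 37.0], -2.6)
```

View pics/wrist2.png

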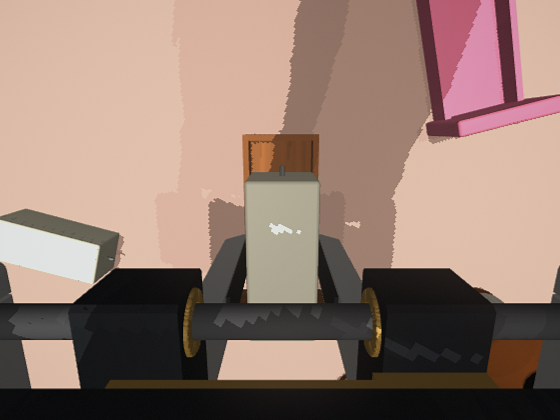

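The wrist view shows the candle at (282,240) over the drawer, both centred on column 281. The drawer measures 64 mm wide at 28.9°, with centre (470,187). Lowering now.

```bash
python3 -m inch '-1 0 -0.04 1 0 0 -0.02; -1 0 0 1 0 0 0; -1 0 0 0.7 0 0 0; -1 0 0 0.4 0 0 0; -1 0 0 0.18 0 0 0; -1 0 0 0 0 0 0'; python3 -m inch '-0.3 0 0 0 0 0 0; 0 0 0 0 0 0 0; 0 0 0 0 0 0 0;0 0 0 -0.3 0 0 0; 0 0 0 -1 0 0 0; 0 0 0 -1 0 0 0;0 0 0 -1 0 0 0'
```

```text
time_s: 7.25
ee_pos: [0.4611, 0.1811, 0.027]
eef_rot: [-3.142, 0.0, -2.637]
force: [-0.4, -0.1, -0.3]
grip_width: 0.0379
grip_force: 20.0
time_s: 8.12
ee_pos: [0.4607, 0.1812, 0.1273]
eef_rot: [-3.141, 0.001, -2.637]
force: [0.1, 0.5, -0.0]
grip_width: 0.047
grip_force: 0.0
```

```bash
python3 - <<'E'
from h import *
from station import camera
w=camera("wrist"); s=camera("scene"); np.savez("wrist3.npz",**w); np.savez("scene3.npz",**s)
a=np.hstack([cv2.resize(w["img"][100:400,130:430],(400,400)),cv2.resize(s["img"][205:315,290:400],(400,400),interpolation=cv2.INTER_CUBIC)]); cv2.imwrite("pics/c3.png",cv2.convertScaleAbs(a,alpha=1.4,beta=10))
for n,c in(("w",w),("s",s)):
    P=cloud(c); d=np.array([-.875,-.485]); t=(P[...,:2]-[.4702,.187])@d; l=(P[...,:2]-[.4702,.187])@[.485,-.875]
    for k,m in(("cand",(P[...,2]>.036)&(P[...,2]<.05)&(abs(l)<.035)&(t>-.07)&(t<.08)),("wall",(P[...,2]>.016)&(P[...,2]<.026)&(abs(l)<.045)&(t>-.065)&(t<.085)),("board",(P[...,2]>.052)&(P[...,2]<.06)&(abs(l)<.05)&(t<-.065)&(t>-.1))):
        if m.sum()>9: print(n,k,m.sum(),np.median(P[m][:,2]).round(4),rect(P[m]),"t",np.percentile(t[m],[1,99]).round(3))
E
```

```text
w cand 4833 0.0422 (array([462.9, 181.8], dtype=float32), [89.4000015258789, 38.099998474121094], 28.8) t [-0.034  0.053]
w wall 2347 0.0212 (array([465.7, 184.3], dtype=float32), [140.1999969482422, 64.0999984741211], 28.9) t [-0.063  0.075]
s cand 576 0.0427 (array([463.6, 185.7], dtype=float32), [91.69999694824219, 37.900001525878906], 28.5) t [-0.038  0.051]
s wall 314 0.0212 (array([461.5, 185.5], dtype=float32), [136.8000030517578, 64.30000305175781], 28.9) t [-0.057  0.075]
s board 194 0.0574 (array([540.8, 229.1], dtype=float32), [79.5, 13.5], -61.1) t [-0.089 -0.076]
```

View pics/c3.png

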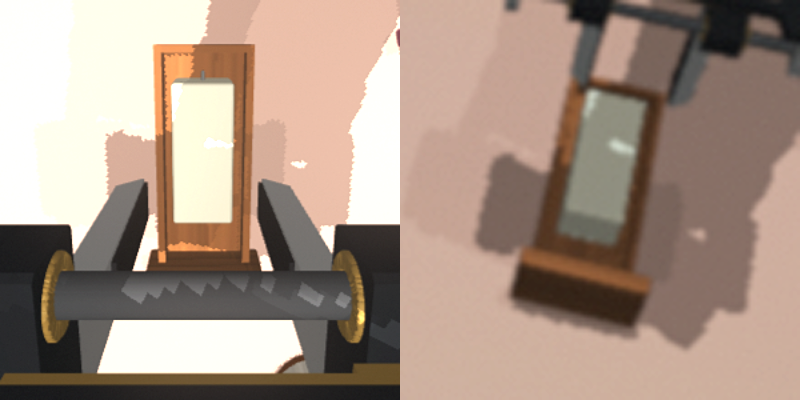

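The crops show the candle lying flat in the drawer (left (203,150), right (603,165)), top at 42 mm, with clearance all round. Next is gripping the drawer by its side walls near its centre of mass.

```bash
python3 -m inch '1 -0.83 0 0 0 0 0; 1 0 0 0 0 0 0; 1 0 0 0 0 0 0' 40 ; python3 -c "
from h import *
go(484.9,195.2,5,208.9)"
```

```text
time_s: 8.6
ee_pos: [0.4818, 0.1929, 0.125]
eef_rot: [3.141, -0.001, -2.637]
force: [0.6, -0.4, -0.3]
grip_width: 0.0735
grip_force: 0.0
at [481.8 192.9 125. ] yaw [ 1.7999e+02 -7.0000e-02 -1.5109e+02] t 8.6 F [ 0.6 -0.4 -0.3] w 73.5 | rz 0.001 shift [-0.127  0.017  4.   ]
```

```bash
python3 -m inch '1 -0.12 0.02 0 0 0 0; 1 0 0 0 0 0 0; 1 0 0 1 0 0 0; 1 0 0 1 0 0 0; 1 0 0 1 0 0 0; 1 0 0 0.6 0 0 0; 1 0 0 0.38 0 0 0; 1 0 0 0 0 0 0'; python3 -m inch '-1 0 0 0 0 0 0; -1 0 0 0 0 0 0; -1 0 0 0 0 0 0; -1 0 0 0 0 0 0; -1 0 0 0 0 0 0' 40
```

```text
time_s: 9.6
ee_pos: [0.4853, 0.1954, 0.0061]
eef_rot: [3.142, -0.0, -2.637]
force: [-0.8, -0.3, -0.2]
grip_width: 0.0943
grip_force: 0.0
time_s: 10.22
ee_pos: [0.4855, 0.1955, 0.0066]
eef_rot: [-3.142, 0.0, -2.637]
force: [-1.8, -0.3, 6.0]
grip_width: 0.0639
grip_force: 40.0
```

```bash
python3 -m inch '-1 0 0 -0.4 0 0 0; -1 0 0 -0.7 0 0 0; -1 0 0 -0.8 0 0 0; -1 0 0 -0.8 0 0 0; -1 0 0 -0.8 0 0 0; -1 0 0 0 0 0 0.86; -1 0 0 0 0 0 0.86; -1 0 0 0 0 0 0.86; -1 0 0 0 0 0 0.86; -1 0 0 0 0 0 0'; python3 -c "
from h import *
go(730,-205,110,174.5)"
```

```text
time_s: 11.48
ee_pos: [0.4852, 0.1953, 0.1115]
eef_rot: [-3.141, -0.0, 3.046]
force: [-0.3, -0.5, -3.7]
grip_width: 0.0638
grip_force: 40.0
at [485.2 195.3 111.5] yaw [-1.7999e+02 -2.0000e-02  1.7455e+02] t 11.47 F [-0.3 -0.5 -3.7] w 63.8 | rz 0.005 shift [ -9.402 -12.501   0.049]
```

```bash
python3 -m inch '-1 -0.67 -0.89 0 0 0 0; -1 -0.67 -0.89 0 0 0 0; -1 -0.67 -0.89 0 0 0 0; -1 -0.67 -0.89 0 0 0 0; -1 -0.67 -0.89 0 0 0 0; -1 -0.67 -0.89 0 0 0 0; -1 -0.67 -0.89 0 0 0 0; -1 -0.67 -0.89 0 0 0 0; -1 -0.67 -0.89 0 0 0 0; -1 -0.67 -0.89 0 0 0 0'; python3 -m inch '-1 -0.67 -0.89 0 0 0 0; -1 -0.67 -0.89 0 0 0 0; -1 -0.67 -0.89 0 0 0 0; -1 -0.67 -0.89 0 0 0 0; -1 0 0 0 0 0 0; -1 0 0 0 0 0 0'; python3 - <<'E'
from h import *
from station import camera
go(730,-205,30,174.5)
for n in("top","scene","wrist"):
    c=camera(n); np.savez(n+"4.npz",**c); cv2.imwrite(f"pics/{n}4.png",c["img"]); P=cloud(c)
    near=(abs(P[...,0]-.545)<.13)&(abs(P[...,1]+.23)<.13)
    # case top without the fixed board: z>.0735
    m=near&(P[...,2]>.0728)&(P[...,2]<.08); print(n,"case",m.sum(),np.median(P[m][:,2]).round(4) if m.sum() else 0,rect(P[m]) if m.sum()>9 else 0)
    m=near&(P[...,2]>.009)&(P[...,2]<.018)
    for k in range(1): print("landing z",m.sum(),np.median(P[m][:,2]).round(4) if m.sum() else 0)
E
```

```text
time_s: 12.72
ee_pos: [0.6601, -0.0906, 0.1112]
eef_rot: [3.142, -0.001, 3.05]
force: [0.2, -0.2, -4.1]
grip_width: 0.0635
grip_force: 40.0
time_s: 13.48
ee_pos: [0.7293, -0.2032, 0.1108]
eef_rot: [3.141, -0.001, 3.048]
force: [-0.6, 0.2, -3.6]
grip_width: 0.0637
grip_force: 40.0
at [ 729.3 -203.2  110.8] yaw [ 1.7998e+02 -6.0000e-02  1.7463e+02] t 13.47 F [-0.6  0.2 -3.6] w 63.7 | rz 0.013 shift [-0.029 -0.059  2.694]
top case 630 0.0756 (array([ 537.6, -314.2], dtype=float32), [184.89999389648438, 32.099998474121094], -9.1)
landing z 10 0.0123
scene case 3520 0.0751 (array([ 545.5, -227.9], dtype=float32), [191.10000610351562, 187.1999969482422], 84.7)
landing z 659 0.0131
wrist case 23783 0.0753 (array([ 611. , -238.5], dtype=float32), [188.3000030517578, 52.099998474121094], 84.6)
landing z 5539 0.0134
```

```bash
python3 - <<'E'
from h import *
n=np.array([.0941,.9956]); o=np.array([.9956,-.0941])
for k in("top","scene","wrist"):
    c=load(k+"4.npz"); P=cloud(c)*1000; L=P[...,:2]@n; T=P[...,:2]@o; Z=P[...,2]
    tcp=np.array([729.3,-203.2])
    near=(abs(L-tcp@n)<50)&(abs(T-tcp@o)<100)
    for name,lo,hi in(("board",157,166),("walls",123,129),("candle",143,150)):
        m=near&(Z>lo)&(Z<hi)
        if name=="candle": m&=(T<tcp@o+40)&(abs(L-tcp@n)<26)
        if name=="walls": m&=(T<tcp@o+50)
        if m.sum()>15: print(k,name,m.sum(),np.median(Z[m]).round(1),rect(P[m]/1000),"lat-tcp",(np.percentile(L[m],[1,50,99])-tcp@n).round(1),"T",(np.percentile(T[m],[1,99])-tcp@o).round(1))
    m=(Z>73.5)&(Z<78)&(T>440)&(T<700)&(L>-300)&(L<-60)
    if m.sum()>100: print(k,"case top lat",(np.percentile(L[m],[.3,99.7])-tcp@n).round(1),"T99",(np.percentile(T[m&(L>-180)],99.7)-tcp@o).round(1))
    m=(Z>9)&(Z<17)&(T>640)&(T<800)&(L>-300)&(L<-60)
    if m.sum()>100: print(k,"landing lat",(np.percentile(L[m],[.5,99.5])-tcp@n).round(1),"T",(np.percentile(T[m],[1,99])-tcp@o).round(1))
E
```

```text
Traceback (most recent call last):
IndexError: index -1 is out of bounds for axis 0 with size 0
```

View pics/wrist4.png

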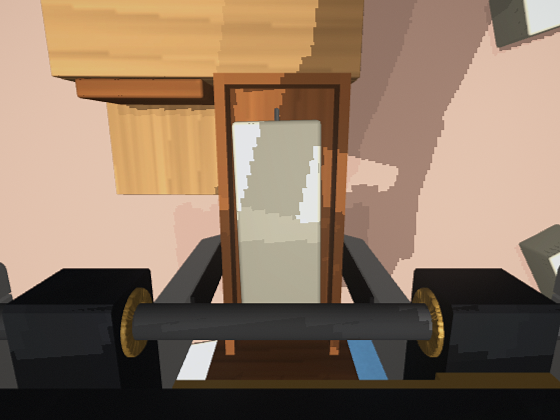

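The wrist view shows the drawer held level with its tail end at (283,80), the case top edge at row 76 from column 52 to 362, and the fixed board at (140,90). The drawer is roughly in line with the bay. Rerunning the measurement.

```bash
cat > m.py <<'E'
from h import *
n=np.array([.0941,.9956]); o=np.array([.9956,-.0941])
def rel(ks,tag,tcp,dz=0):
  tcp=np.array(tcp)
  for k in ks:
    c=load(k+tag+".npz"); P=cloud(c)*1000; L=P[...,:2]@n-tcp@n; T=P[...,:2]@o-tcp@o; Z=P[...,2]
    near=(abs(L)<50)&(abs(T)<110)
    R={"board":near&(Z>157+dz)&(Z<166+dz),"walls":near&(Z>121+dz)&(Z<129+dz)&(T<50),"candle":near&(Z>142+dz)&(Z<150+dz)&(T<40)&(abs(L)<26),
       "casetop":(Z>73.5)&(Z<78)&(T>-300)&(T<-60)&(L>-170)&(L<80),"landing":(Z>9)&(Z<17)&(T>-110)&(T<40)&(L>-170)&(L<80)}
    for name,m in R.items():
        if m.sum()>60: print(k,name,m.sum(),"z",np.median(Z[m]).round(1),rect(P[m]/1000),"lat",np.percentile(L[m],[.3,99.7]).round(1),"T",np.percentile(T[m],[.5,99.5]).round(1))
E
python3 -c "
from m import *
rel(['top','scene','wrist'],'4',[729.3,-203.2])"
```

```text
top casetop 525 z 75.6 (array([ 535.2, -313.8], dtype=float32), [180.10000610351562, 32.099998474121094], -9.1) lat [-140.4 -107.4] T [-271.4  -97.5]
scene board 201 z 161.3 (array([ 762.5, -200.6], dtype=float32), [82.0, 78.19999694824219], 78.5) lat [-38.1  43.4] T [-9.1 68.6]
scene walls 312 z 125.1 (array([ 708.2, -191.7], dtype=float32), [144.1999969482422, 78.4000015258789], -5.8) lat [-29.9  48.4] T [-93.8  49.3]
scene candle 69 z 146.5 (array([ 664.2, -196.5], dtype=float32), [38.79999923706055, 14.800000190734863], -88.7) lat [-18.2  20.5] T [-71.9 -57.4]
scene casetop 2986 z 75.3 (array([ 545.4, -227.8], dtype=float32), [190.89999389648438, 186.60000610351562], 84.5) lat [-135.6   52. ] T [-273.1  -99.1]
scene landing 969 z 13.1 (array([ 664.5, -240. ], dtype=float32), [190.8000030517578, 96.69999694824219], 85.2) lat [-136.5   51.9] T [-109.1  -13.8]
wrist board 848 z 161.5 (array([ 727.6, -202.8], dtype=float32), [87.9000015258789, 17.100000381469727], 84.7) lat [-43.3  43.8] T [-10.1   6. ]
wrist walls 7123 z 126.0 (array([ 708.1, -201. ], dtype=float32), [142.39999389648438, 87.19999694824219], -5.3) lat [-40.6  41.2] T [-92.4  48.8]
wrist candle 15336 z 147.0 (array([ 700.9, -201.8], dtype=float32), [84.9000015258789, 38.29999923706055], -4.2) lat [-20.4  17.7] T [-70.3  12.6]
wrist casetop 23616 z 75.3 (array([ 610. , -238.4], dtype=float32), [188.39999389648438, 50.900001525878906], 85.0) lat [-139.2   47. ] T [-139.9  -98.6]
wrist landing 9396 z 13.3 (array([ 669.8, -295.2], dtype=float32), [87.0999984741211, 74.69999694824219], 84.2) lat [-140.   -54.2] T [-86.5 -13.7]
```

Wrist and scene agree the drawer is about 2.3 mm left of the bay axis, with matching yaw (±0.3°), and the tail 7 mm before the face. Correcting and lowering.

```bash
python3 -m inch '-1 0 -0.08 0 0 0 0; -1 0 0 0.8 0 0 0; -1 0 0 0.8 0 0 0; -1 0 0 0.7 0 0 0; -1 0 0 0.4 0 0 0; -1 0 0 0.2 0 0 0; -1 0 0 0 0 0 0; -1 0 0 0 0 0 0'; python3 - <<'E'
from m import *
from station import camera,ctrl
go(729,-205.5,22,174.5)
t=ctrl.get_obs()["ee_pos"][:2]*1000
for k in("scene","wrist"): c=camera(k); np.savez(k+"5.npz",**c); cv2.imwrite(f"pics/{k}5.png",c["img"])
rel(["scene","wrist"],"5",t,-87)
E
```

```text
time_s: 14.62
ee_pos: [0.7298, -0.2061, 0.0252]
eef_rot: [-3.141, 0.001, 3.046]
force: [-0.2, -0.2, -4.0]
grip_width: 0.0638
grip_force: 40.0
at [ 729.8 -206.1   25.2] yaw [-1.7998e+02  7.0000e-02  1.7450e+02] t 14.62 F [-0.2 -0.2 -4. ] w 63.8 | rz 0.0 shift [0.029 0.019 0.107]
scene board 349 z 75.1 (array([ 709. , -204.7], dtype=float32), [178.10000610351562, 99.4000015258789], -5.6) lat [-49.7  49.2] T [-109.9   68.1]
scene walls 263 z 38.5 (array([ 702. , -202.7], dtype=float32), [156.1999969482422, 94.0], -6.8) lat [-44.5  47.7] T [-106.2   49.5]
scene candle 76 z 60.0 (array([ 665.3, -199.6], dtype=float32), [40.0, 16.899999618530273], -84.7) lat [-19.5  20.8] T [-72.2 -54.6]
scene casetop 2499 z 75.2 (array([ 546.6, -212.3], dtype=float32), [185.39999389648438, 160.0], -5.3) lat [-98.6  54.9] T [-273.7  -99.9]
scene landing 657 z 13.1 (array([ 685.1, -238.6], dtype=float32), [184.10000610351562, 136.1999969482422], 84.5) lat [-126.8   55. ] T [-109.4  -14.3]
wrist board 12327 z 75.2 (array([ 678.8, -201.3], dtype=float32), [117.5, 100.0], -5.4) lat [-49.8  49.6] T [-109.9    2.3]
wrist walls 7672 z 39.7 (array([ 702.1, -204.1], dtype=float32), [156.0, 99.5999984741211], -5.9) lat [-47.2  46.7] T [-102.8   48.9]
wrist candle 15358 z 60.8 (array([ 701.2, -205.1], dtype=float32), [84.9000015258789, 38.099998474121094], -4.1) lat [-20.8  17.3] T [-70.6  12.4]
wrist casetop 16601 z 75.3 (array([ 623.8, -221.1], dtype=float32), [151.39999389648438, 16.600000381469727], 85.5) lat [-98.5  49.9] T [-110.9  -98.6]
wrist landing 30225 z 13.3 (array([ 664.2, -243.9], dtype=float32), [188.8000030517578, 96.80000305175781], 84.5) lat [-136.7   49.9] T [-109.5  -14.8]
```

View pics/wrist5.png

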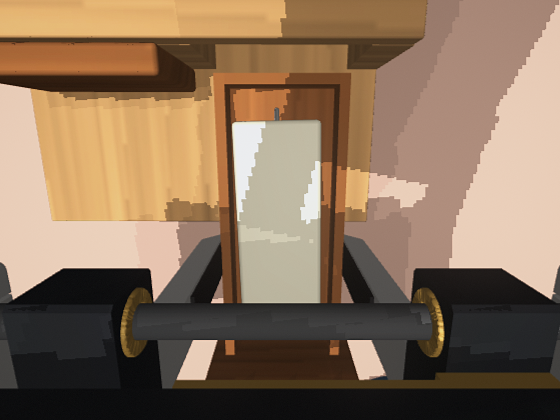

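In the wrist view, the bay's inner walls at columns 190 and 375 sit symmetrically about the drawer tail (214–350, row 80). It is aligned, so I lower 2 mm and insert in small steps.

```bash
python3 -m inch '-1 0 0 0.07 0 0 0; -1 0.4 0 0 0 0 0; -1 0.4 0 0 0 0 0; -1 0 0 0 0 0 0'; python3 -m inch '-1 0.4 0 0 0 0 0; -1 0.4 0 0 0 0 0;  -1 0.4 0 0 0 0 0; -1 0.2 0 0 0 0 0; -1 0 0 0 0 0 0'; python3 -c "
from h import *
go(665,-199.5,22,174.5)"
```

```text
time_s: 15.22
ee_pos: [0.7053, -0.2038, 0.0224]
eef_rot: [3.142, -0.0, 3.045]
force: [-0.6, -1.1, -4.1]
grip_width: 0.0639
grip_force: 40.0
time_s: 15.85
ee_pos: [0.664, -0.1997, 0.0224]
eef_rot: [-3.142, 0.0, 3.046]
force: [0.5, -0.1, -4.7]
grip_width: 0.0631
grip_force: 40.0
at [ 664.  -199.7   22.4] yaw [-1.800e+02  2.000e-02  1.745e+02] t 15.85 F [ 0.5 -0.1 -4.7] w 63.1 | rz -0.0 shift [-0.032  0.01   0.012]
```

```bash
python3 -m inch '-1 0 0 0.04 0 0 0; -1 0 0 0.02 0 0 0; -1 0 0 0 0 0 0'; python3 -m inch '0.6 0 0 0 0 0 0; 0.6 0 0 0 0 0 0; 0.6 0 0 0 0 0 0; 0.6 0 0 -0.3 0 0 0; 0.6 0 0 -1 0 0 0; 0.6 0 0 -1 0 0 0; 0.6 0 0 -1 0 0 0; -1 0 0 -1 0 0 0; -1 0 0 0 0 0 0'; python3 - <<'E'
from m import *
from station import camera,ctrl
go(760,-208,40,174.5)
c=camera("scene"); np.savez("scene6.npz",**c); a=cv2.resize(c["img"][120:270,90:290],(800,600),interpolation=cv2.INTER_CUBIC); cv2.imwrite("pics/c6.png",cv2.convertScaleAbs(a,alpha=1.4,beta=10))
E
```

```text
time_s: 16.23
ee_pos: [0.6641, -0.1997, 0.0207]
eef_rot: [-3.141, 0.001, 3.046]
force: [0.5, -0.3, -0.6]
grip_width: 0.0634
grip_force: 40.0
time_s: 17.35
ee_pos: [0.6647, -0.2, 0.1526]
eef_rot: [-3.14, 0.005, 3.046]
force: [-0.1, -0.1, -0.0]
grip_width: 0.058
grip_force: 0.0
at [ 664.7 -200.   152.6] yaw [-179.93    0.28  174.5 ] t 17.35 F [-0.1 -0.1 -0. ] w 58.0 | rz 0.0 shift [-3.187  0.039  3.755]
```

View pics/c6.png

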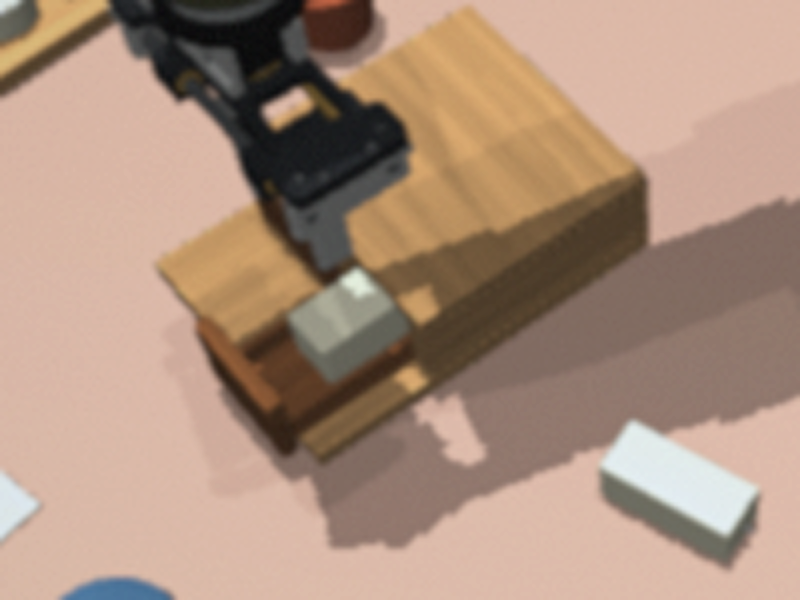

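The crop shows the drawer resting on the landing with its tail in the bay (board at (240,385), candle at (350,325)). The board face is still near the reach limit for pushing, so I regrip the side walls nearer the board and slide in about 38 mm more first.

```bash
python3 -m inch '0.75 -0.65 0 0 0 0 0; 0.75 -0.62 0 0 0 0 0; 0.75 0 0 0.5 0 0 0; 0.75 0 0 1 0 0 0; 0.75 0 0 1 0 0 0; 0.75 0 0 0.9 0 0 0; 0.75 0 0 0.6 0 0 0;  0.75 0 0 0.38 0 0 0; 0.75 0 0 0 0 0 0' 20; python3 -m inch '-1 0 0 0 0 0 0; -1 0 0 0 0 0 0; -1 0 0 0 0 0 0; -1 0 0 0 0 0 0'
```

```text
time_s: 18.52
ee_pos: [0.7013, -0.2033, 0.0173]
eef_rot: [3.141, -0.001, 3.046]
force: [0.6, 0.5, 0.4]
grip_width: 0.0823
grip_force: 0.0
time_s: 19.02
ee_pos: [0.702, -0.2034, 0.0189]
eef_rot: [-3.141, 0.001, 3.046]
force: [-0.9, 0.1, 5.3]
grip_width: 0.0637
grip_force: 20.0
```

```bash
python3 -m inch '-1 0.3 0 -0.02 0 0 0; -1 0.3 0 0 0 0 0; -1 0.3 0 0 0 0 0; -1 0.3 0 0 0 0 0; -1 0.1 0 0 0 0 0; -1 0 0 0 0 0 0'; python3 -m inch '0.6 0 0 0 0 0 0; 0.6 0 0 0 0 0 0; 0.6 0 0 -0.3 0 0 0; 0.6 0 0 -1 0 0 0; 0.6 0 0 -1 0 0 0; 0.6 0 0 -0.7 0 0 0; -1 -1 0 0 0 0 0; -1 -1 0 0 0 0 0; -1 0 0 0 0 0 0; -1 0 0 0 0 0 0'; python3 - <<'E'
from h import *
from station import camera,ctrl
go(710,-204,40,174.5)
c=camera("wrist"); np.savez("wrist7.npz",**c); P=cloud(c)
o=np.array([.9956,-.0941]);T=(P[...,:2]*1000-[632,-196])@o; L=(P[...,:2]*1000-[632,-196])@[.0941,.9956]
for n,m in(("board",(P[...,2]>.066)&(P[...,2]<.0735)&(abs(L)<45)&(T>15)&(T<90)),("case",(P[...,2]>.0735)&(P[...,2]<.078)&(abs(L)<45)&(T<10)&(T>-60))):
    print(n,m.sum(),np.median(P[m][:,2]).round(4),np.percentile(T[m],[1,99]).round(1),np.percentile(L[m],[1,99]).round(1))
c2=camera("scene"); np.savez("scene7.npz",**c2)
a=np.hstack([cv2.resize(c["img"],(400,300)),cv2.resize(c2["img"][120:270,90:290],(400,300))]);cv2.imwrite("pics/c7.png",cv2.convertScaleAbs(a,alpha=1.3))
E
```

```text
time_s: 19.77
ee_pos: [0.6623, -0.1996, 0.0188]
eef_rot: [-3.142, -0.001, 3.046]
force: [-3.6, 1.3, 9.8]
grip_width: 0.0638
grip_force: 20.0
time_s: 21.02
ee_pos: [0.722, -0.2053, 0.1082]
eef_rot: [3.141, -0.001, 3.046]
force: [0.1, 0.1, -0.7]
grip_width: 0.0383
grip_force: 0.0
at [ 722.  -205.3  108.2] yaw [ 1.7999e+02 -5.0000e-02  1.7450e+02] t 21.02 F [ 0.1  0.1 -0.7] w 38.3 | rz -0.0 shift [0.401 0.004 2.275]
board 2249 0.0711 [49.5 61.1] [-40.   37.5]
case 13679 0.0753 [-48.3  -0.7] [-44.1  44. ]
```

View pics/c7.png

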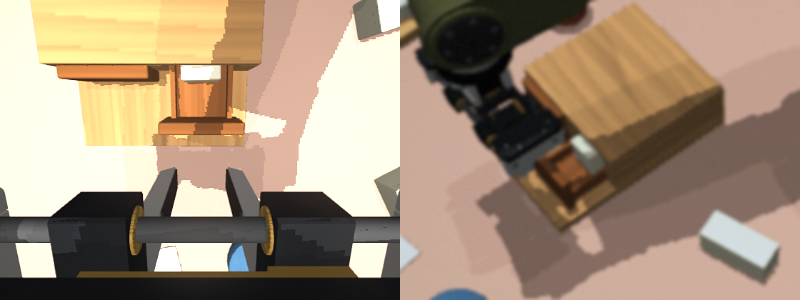

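The views show the board standing 61 mm out from the face (left (200,127)) with the candle riding along inside. The fingers are clear in front, so I close them, lower and push.

```bash
python3 -m inch '-1 0 0 0.6 0 0 0; -1 0 0 0.8 0 0 0; -1 0 0 0.8 0 0 0; -1 0 0 0.55 0 0 0; -1 0 0 0 0 0 0'; python3 -m inch '-1 0.4 0 0 0 0 0; -1 0.3 0 0 0 0 0; -1 0.3 0 0 0 0 0; -1 0.3 0 0 0 0 0; -1 0.3 0 0 0 0 0; -1 0 0 0 0 0 0'
```

```text
time_s: 21.75
ee_pos: [0.7217, -0.2051, 0.0243]
eef_rot: [3.141, -0.003, 3.046]
force: [0.6, 0.8, 0.2]
grip_width: 0.0003
grip_force: 0.0
time_s: 22.5
ee_pos: [0.674, -0.2007, 0.026]
eef_rot: [3.141, -0.001, 3.045]
force: [-0.3, -0.4, 0.4]
grip_width: -0.0001
grip_force: 0.0
```

```bash
python3 -m inch '-1 0.2 0 0 0 0 0; -1 0.2 0 0 0 0 0; -1 0 0 0 0 0 0'; python3 -c "
from h import *
go(652,-198,26,174.5)"
```

```text
time_s: 22.88
ee_pos: [0.6622, -0.1996, 0.0259]
eef_rot: [3.141, -0.001, 3.045]
force: [-0.7, -0.4, 0.4]
grip_width: 0.0005
grip_force: 0.0
at [ 662.2 -199.6   25.9] yaw [ 1.7999e+02 -6.0000e-02  1.7449e+02] t 22.88 F [-0.7 -0.4  0.4] w 0.5 | rz -0.001 shift [ 0.344  0.019 -0.004]
```

```bash
python3 -m inch '-1 0.15 0 0 0 0 0; -1 0.1 0 0 0 0 0'; python3 -m inch '-1 0.06 0 0 0 0 0; -1 0 0 0 0 0 0';python3 - <<'E'
from h import *
from station import camera
go(652,-198,26,174.5)
c=camera("wrist"); np.savez("wrist8.npz",**c); P=cloud(c)
o=np.array([.9956,-.0941]);T=(P[...,:2]*1000-[632,-196])@o; L=(P[...,:2]*1000-[632,-196])@[.0941,.9956]
for n,m in(("board",(P[...,2]>.066)&(P[...,2]<.0735)&(abs(L)<45)&(T>-5)&(T<70)),("fixed",(P[...,2]>.066)&(P[...,2]<.0735)&(L<-50)&(L>-120)&(T>-5)&(T<70)),("case",(P[...,2]>.0735)&(P[...,2]<.078)&(abs(L)<45)&(T<10)&(T>-60))):
    print(n,m.sum(),np.percentile(T[m],[1,99]).round(1) if m.sum() else 0)
E
```

```text
time_s: 23.12
ee_pos: [0.6551, -0.1988, 0.0259]
eef_rot: [3.142, -0.0, 3.046]
force: [2.2, 0.7, -0.1]
grip_width: 0.0006
grip_force: 0.8
time_s: 23.38
ee_pos: [0.6533, -0.1987, 0.026]
eef_rot: [3.142, -0.0, 3.046]
force: [0.4, -0.5, 0.4]
grip_width: 0.0005
grip_force: 0.0
at [ 653.3 -198.7   26. ] yaw [ 1.800e+02 -3.000e-02  1.745e+02] t 23.38 F [ 0.4 -0.5  0.4] w 0.5 | rz -0.0 shift [0.047 0.019 0.   ]
board 4444 [ 0.8 13. ]
fixed 3608 [ 0.5 10.5]
case 35095 [-59.5  -1.4]
```

```bash
python3 -m inch '-1 0.04 0 0 0 0 0; -1 0 0 0 0 0 0'; python3 -m inch '-1 0.04 0 0 0 0 0; -1 0 0 0 0 0 0'
```

```text
time_s: 23.68
ee_pos: [0.6532, -0.1987, 0.0261]
eef_rot: [-3.141, 0.002, 3.046]
force: [7.9, -1.5, -4.1]
grip_width: 0.0005
grip_force: 3.9
time_s: 23.92
ee_pos: [0.6532, -0.1988, 0.0262]
eef_rot: [-3.141, 0.006, 3.046]
force: [18.5, -3.3, -10.4]
grip_width: -0.0001
grip_force: 9.6
```

```bash
python3 -m inch '-1 -0.5 0 0 0 0 0; -1 -1 0 0 0 0 0; -1 -1 0 -1 0 0 0; -1 0 0 -1 0 0 0; -1 0 0 -1 0 0 0; -1 0 0 0 0 0 0';python3 - <<'E'
from h import *
from station import camera
go(652,-198,26,174.5)
c=camera("wrist"); np.savez("wrist9.npz",**c); P=cloud(c)
o=np.array([.9956,-.0941]);T=(P[...,:2]*1000-[632,-196])@o; L=(P[...,:2]*1000-[632,-196])@[.0941,.9956]
Z=P[...,2]
for a in range(-125,45,10):
    s=(L>a)&(L<a+10); m=s&(Z>.066)&(Z<.0735)&(T>-10)&(T<40); k=s&(Z>.0735)&(Z<.078)&(T>-60)&(T<20)
    print(a,m.sum(),np.percentile(T[m],[2,98]).round(1) if m.sum() else 0,np.median(Z[m]).round(4) if m.sum() else 0,"face",np.percentile(T[k],98.5).round(1))
i=c["img"]; b=cv2.resize(i[20:220,80:480],(800,400),interpolation=cv2.INTER_CUBIC); cv2.imwrite("pics/c9.png",cv2.convertScaleAbs(b,alpha=1.3))
E
```

```text
time_s: 24.68
ee_pos: [0.7267, -0.206, 0.1188]
eef_rot: [-3.141, 0.004, 3.046]
force: [0.5, 0.0, 0.4]
grip_width: 0.0006
grip_force: 0.0
at [ 726.7 -206.   118.8] yaw [-179.94    0.23  174.5 ] t 24.68 F [0.5 0.  0.4] w 0.6 | rz 0.0 shift [2.505 0.026 3.092]
-125 318 [-1.  11.1] 0.0712 face -1.5
-115 314 [-0.9 11.1] 0.0712 face -1.5
-105 319 [-0.9 11.1] 0.0712 face -1.5
-95 323 [-0.8 11.2] 0.0712 face -1.4
-85 325 [-0.8 11.2] 0.0711 face -1.4
-75 322 [-0.8 11.2] 0.0713 face -1.4
-65 323 [-0.7 11.3] 0.0712 face -1.4
-55 278 [-0.7 11.3] 0.071 face -1.4
-45 193 [-0.8 11.4] 0.0711 face -1.3
-35 323 [-0.7 11.4] 0.0711 face -1.4
-25 329 [-0.6 11.5] 0.0711 face -1.3
-15 322 [-0.6 11.5] 0.0713 face -1.3
-5 326 [-0.6 11.5] 0.0712 face -1.3
5 325 [-0.5 11.5] 0.0712 face -1.2
15 321 [-0.5 11.6] 0.0712 face -1.2
25 327 [-0.4 11.6] 0.0711 face -1.1
35 133 [-0.5 11.6] 0.0709 face -1.1
```

View pics/c9.png

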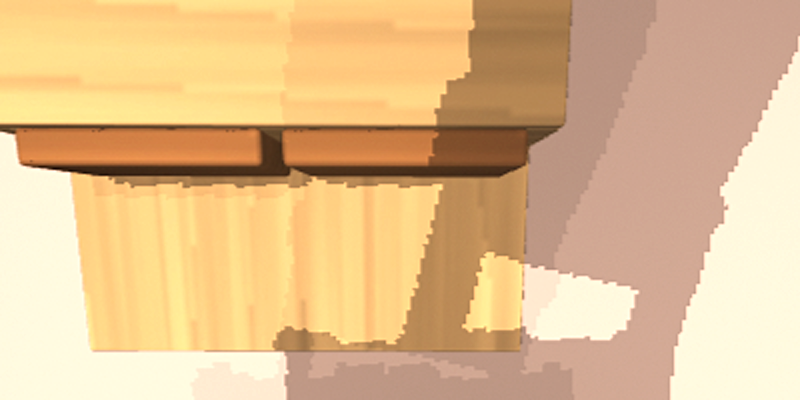

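The drawer's board at (405,148) lies flush with the fixed board at (140,148). Both stand 0 to 12 mm from the face to within 0.3 mm. The drawer is fully home and the robot is clear, so I hand in.

```bash
python3 -c "
from station import ticket
print(ticket.hand_in())"
```

```text
the job is handed in; nothing more can be done
None
```

The candle is flat in the drawer, and the drawer is fully home with its front board flush against the case face; I handed the job in at about 25 s, with the jar, bottle and cup untouched.

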